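Put the loupe away in its sliding-lid box

TASK

Put the loupe away: slide the flush, handle-less lid of the black box all the way open with a fingertip pressed on it, stand the loupe gently on its base on the floor of the empty compartment this uncovers, and slide the lid fully shut again. The lid is thin plastic, so never bear on it or the box with more than about 20 N; do not drop the loupe, do not shove the box about, and leave everything else where it is.

Things in the scene. Friction and masses are not known exactly. Their poses are not given: they have to be found in the camera images.
- box: Black printed box, standing loose on a writing pad, on four rubber feet, 220 mm (its x) by 90 mm (its y) by 48 mm high, about 0.8 kg. Origin at the centre of its underside, at its feet, z up. Its top: the rims of the 6 mm walls along both sides (y = +-39..45 mm) and at the -x end, all 48 mm above the origin, and between them the lid.
- lid (a joint): Lid: flat grey plastic panel 214 x 76 x 4 mm, no handle or notch, in deep grooves along the box's x. Value in m: 0 shut (covers box x = -104..+110, y = +-38), grows as it slides out over the +x end, stop at 0.110. Moving takes about 5 N along x; it stays where left. It rides on foam strips: its top is from level with the rims to 8 mm below, not known. Finger friction 0.4 to 0.7.
- nest (a point): Centre of the floor of the loupe's compartment, in the box at x = -52, y = 0, z = 7 mm of its frame. The compartment is 104 mm (box x) by 78 mm (box y), its outer walls end 41 mm above this floor, the lid's underside is 29 to 37 mm above it. Covered by the lid until it is opened; free when the lid is out by 100 mm or more.
- loupe: Loupe: upright dark metal cylinder 34 mm in diameter and 26 mm high with a glass lens in its top, about 60 g, loose. Origin at the centre of its underside (flat base), z up. It stands on the desk.
- pad: Bystander: pad of white paper under the box, 240 x 112 mm, lying fixed on the desk (z = 0); it is more or less used up, so its top, on which the box stands, is anywhere from 3 to 9 mm above the desk. Origin 10 mm below the centre of its top.
- tray: Bystander: open white parts tray, 220 x 100 x 30 mm, with screws and nozzles, fixed; origin under its centre.
- flask: Bystander: blue steel drinking flask with black cap and loop, 70 mm in diameter, 245 mm tall, loose; origin at its base.
- driver: Bystander: screwdriver with yellow handle, 170 mm, lying loose.
- bracket: Bystander: red printed angle bracket, 50 x 30 x 40 mm, loose; origin under its foot.
- mug: Bystander: white mug, 80 mm in diameter, 95 mm high, loose; origin at its base.
- cutters: Bystander: flush cutters with black handles, 120 mm long, lying loose.
- tape: Bystander: roll of brown paper tape, 64 mm in diameter, 20 mm high, lying loose.
Not all that is in view belongs to the job. Of the things that look like the loupe, the smaller one is meant.

How it is judged (in metres and radians):
On the way, in this order (a step that is already met when the one before it is completed fails the run):
1. the lid is slid open, at least 100 mm out (value of joint lid above 0.1 m), for 0.2 s.
2. the loupe stands on the floor of the compartment and is let go (z of loupe in the frame of nest between -0.003 and 0.003 m and horizontal distance between loupe and nest below 0.045 m and angle between loupe's own z axis and vertical below 0.15 rad and contact force between the fingers and loupe below 0.1 N and value of joint lid above 0.08 m), for 0.2 s.
At the end, for the whole second after the job is handed in: The lid is fully shut (within 4 mm of its closed stop), with the loupe standing upright (within 0.15 rad) on the floor of its compartment inside the box, which stands flat on its pad; all at rest and untouched (value of joint lid below 0.004 m and z of loupe in the frame of nest between -0.003 and 0.003 m and horizontal distance between loupe and nest below 0.045 m and angle between loupe's own z axis and vertical below 0.15 rad and linear speed of each of loupe, box below 0.02 m/s and angle between box's own z axis and vertical below 0.03 rad).
It fails at once if the robot bears on the box or its lid with more than 28 N (contact force between any of the fingers, the arm and box above 28 N).
It fails at once if the box is shoved more than 30 mm from where it stood (distance of box from where it was at the start of the episode above 0.03 m).
It fails at once if the loupe is dropped: it falls, out of the fingers, faster than 0.6 m/s (a drop of some 18 mm) (contact force between the fingers and loupe below 0.1 N and linear speed of loupe above 0.6 m/s).
It fails at once if a bystander is moved more than 20 mm (distance of any of flask, driver, bracket, mug, cutters, tape from where it was at the start of the episode above 0.02 m).
It also fails if it takes over 72 s, if anything falls off the work surface, if the arm or the gripper's body presses on something with over 40 N, if the wrist force passes 120 N, or if a joint passes its speed limit or range.

ROBOT

A 6-joint arm with a two-finger parallel gripper is mounted at the origin on the work surface. World frame = base frame: x ahead of the robot, y to its left, z up, the work surface at z = 0. Lengths are in mm, angles in rad, forces in N, time in s.
With the tool pointing down it reaches from about 325 to 1000 mm from the base axis. Payload 5.1 kg.
Tool frame: the origin (TCP) lies at the very end of the fingers, on their centre line; the grasp point (between the pads) lies 19 mm behind it; z points along the fingers, y is the line along which they close (so a half turn about z gives the same grasp; the last joint's range is limited). The gripper opens to 85 mm and grips with 20 to 120 N. Pads are 22 mm wide; open, the fingers measure 114 mm over their backs; the gripper's body (76 mm by 85 mm) begins 54 mm behind the grasp point. The pads swing forward as they close: fully open they stand 13 mm farther back than shut.
Start: joints at [1.04, 0.124, 1.65, -0, 1.367, -0.083], TCP at [281.457, 585.889, 231.322] pointing down, gripper open.
Joint ranges: [-2.61, 2.61], [-1.02, 2.33], [0.03, 2.71], [-1.35, 4.49], [0.32, 2.68], [-2.91, 2.91]. Speed limits (rad/s): [2.57, 2.57, 3.14, 3.14, 3.14, 3.14].

INTERFACE

Orientations are given as a rotation vector (axis times angle).
In Python, from cell import bot gives the robot as it stands. The module is installed in compiled form; this text tells all that it offers.
- The arm moves only by the shell command python3 -m creep 'ROWS' [OPENING] [FORCE]. ROWS is JSON, a list that holds one entry, the list of rows, each a list of 6 numbers: the shift along the tool's x, y, z in mm, then the turn, a rotation vector about the tool's x, y, z in rad. A call has 1 to 12 rows; each row shifts and turns the commanded pose from where the row before left it, along the tool's axes as they then stand; what a row does not reach is not made up. A row lasts 1/8 s, in which the tool goes at most 62.5 mm and 10.7 degrees, less where a joint would pass 70% of its speed; a pose out of reach is approached as far as the arm can. A call with a gripper value outside its range is refused whole. OPENING is the closure, from -1 (fully open) to 1 (shut), so that 0 is half open, set as the call begins (- or left out, the last holds). The fingers move at their own pace and stop on an object; FORCE is the grip in N (left out, the last holds). Time passes only in rows, so rows that do not move let the fingers close. It gives the time, the measured TCP pose, the force, the opening and the grip force at its end, in the units of the state.
- bot.observe(): the state, without advancing time (a new reading comes with each control period).
- bot.capture(name): name is "scene" or "side" or "wrist"; returns a dict with "image" (420x560x3 uint8, red, green, blue), "z_map" (420x560 float32, mm along the optical axis (not along the pixel's ray), 0 where there is no reading), "fx", "fy", "cx", "cy" (pixels), "D" ([k1, k2, p1, p2, k3] as OpenCV has them; the pictures are not rectified), "R" (3x3) and "t" (3): a world point X has camera coordinates R X + t. Camera axes: x right, y down, z forward; pixel columns grow to the right and rows downward; lengths in mm; the calibration is good to about 2 mm. A picture is of the moment at which its call begins.
- bot.sign_off(): hands the job in; it is judged then, once.
The state is a dict: "t": time; "qpos": joint angles; "joint_velocities": joint speeds; "joint_efforts": joint torques, N m; "tcp_pos": TCP position; "eef_rot": TCP orientation; "wrist_force": force on the tool from outside, world axes, zero at the start; "wrist_torque": the same for the moment, N m; "opening": opening from 0.0 (shut) to 1.0 (fully open); "finger_force": force on a finger pad.
Only numpy, scipy, OpenCV 4.12 (cv2) and the standard library are available. Lean on these libraries where they do the work, as an engineer would, in place of code of your own. Each camera call takes 0.05 s, during which the arm holds its last target. There are 200 camera calls.

## Working session

There is one attempt and no reset: what is moved stays moved. The work goes in short steps, Python scripts to look and compute and a shell command to move; the robot and the scene stay as the last step left them, time stands still between calls to the robot, and variables do not carry over. Pictures are saved under pics/ and viewed, at most 10 in all, crops included, and the job is handed in when it is done.

```bash
mkdir -p pics; cat > h.py <<'E'
import numpy as np,cv2
from cell import bot
from scipy.spatial.transform import Rotation as Ro
def cap(n,f=None):
    c=bot.capture(n); np.savez('last_'+n+'.npz',**{k:np.array(v) for k,v in c.items()})
    if f: cv2.imwrite('pics/'+f,c['image'][:,:,::-1])
    return c
def ld(n): return np.load('last_'+n+'.npz')
def world(c,u,v,z=None):
    K=np.array([[c['fx'],0,c['cx']],[0,c['fy'],c['cy']],[0,0,1.]])
    p=cv2.undistortPoints(np.array([[[u,v]]],float),K,np.array(c['D'],float))[0,0]
    R=np.array(c['R']);t=np.array(c['t']).ravel(); d=R.T@np.array([p[0],p[1],1]); o=-R.T@t
    s=c['z_map'][int(round(v)),int(round(u))] if z is None else (z-o[2])/d[2]
    return o+s*d
def cloud(c):
    K=np.array([[c['fx'],0,c['cx']],[0,c['fy'],c['cy']],[0,0,1.]])
    v,u=np.mgrid[:420,:560]
    p=cv2.undistortPoints(np.stack([u.ravel(),v.ravel()],1).astype(float)[:,None],K,np.array(c['D'],float))[:,0]
    z=c['z_map'].ravel(); P=np.c_[p*z[:,None],z]
    W=(P-np.array(c['t']).ravel())@np.array(c['R']); W[z==0]=np.nan
    return W.reshape(420,560,3)
E
python3 - <<'E'
from h import *
a=cap('scene');b=cap('side')
for n,c in(('scene',a),('side',b)): print(n,-np.array(c['R']).T@np.array(c['t']).ravel(), c['fx'])
c=np.hstack([a['image'],b['image']])[:,:,::-1]
cv2.imwrite('pics/a.png',a['image'][:,:,::-1]);cv2.imwrite('pics/b.png',b['image'][:,:,::-1])
print(bot.observe())
E
```

```text
scene [1151.82178731 -539.71136085 1261.14986601] 468.7327299644926
side [ -67.19954444 -660.55291696  932.13594277] 402.8261021296447
{'t': 0.1, 'qpos': array([ 1.04038913e+00,  1.24474847e-01,  1.65154998e+00, -3.11776949e-06,
        1.36748511e+00, -8.25825022e-02]), 'joint_velocities': array([-0.00097323, -0.00199347, -0.00394178, -0.00073508, -0.00052719,
        0.00035572]), 'joint_efforts': array([ 1.01451697e-03, -4.24928069e+01, -3.66654396e+01, -1.64192970e-04,
        3.92999544e-03, -2.95738836e-06]), 'tcp_pos': array([281.18998652, 585.41799319, 230.14589203]), 'eef_rot': array([-6.97448992e-01, -3.06260428e+00,  2.87223513e-03]), 'wrist_force': array([0.31028124, 0.64862591, 0.8706281 ]), 'wrist_torque': array([ 0.02562187,  0.03639973, -0.051801  ]), 'finger_force': 0.0, 'opening': 1.0021275082605534}
```

View pics/a.png

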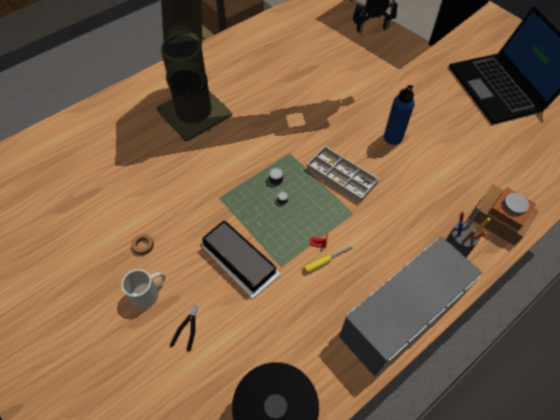

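View pics/b.png

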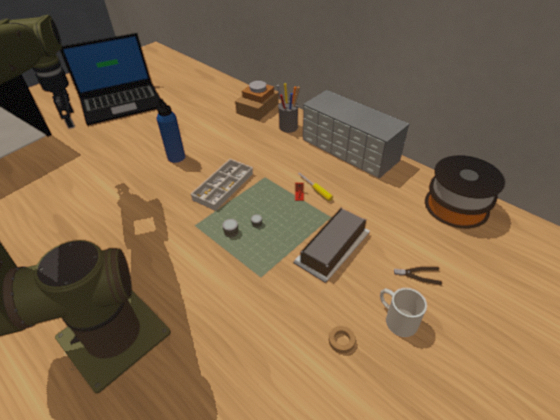

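The scene view shows the black box with its grey lid at about (238,257) on the white pad, the larger loupe at (276,175) and the smaller one, the target, at (283,197). In the side view the box is at (335,243), the large loupe at (230,228) and the small one at (256,220). Next I'll get their positions from depth and an enlarged crop.

```bash
python3 - <<'E'
from h import *
for n,bx,lp,lg in(('scene',(238,250),(283,197),(276,175)),('side',(338,238),(256,219),(230,226))):
    c=ld(n);W=cloud(c)
    print(n,'lid',W[bx[1],bx[0]],'desk z',np.nanmedian(W[230:240,250:255,2]) if n=='scene' else '')
    for p in(lp,lg):
        w=W[p[1]-14:p[1]+14,p[0]-14:p[0]+14].reshape(-1,3); m=w[:,2]>15
        print(p,m.sum(),'mean',w[m].mean(0),'max z',np.percentile(w[m,2],90),'min',w[m].min(0),'max',w[m].max(0))
    # box points
    u0,v0=bx; w=W[v0-70:v0+70,u0-70:u0+70].reshape(-1,3); m=(w[:,2]>35)&(np.linalg.norm(w[:,:2]-W[v0,u0][:2],axis=1)<150)
    r=cv2.minAreaRect(w[m][:,:2].astype(np.float32)); print('box rect',r,np.percentile(w[m,2],[5,50,95]))
    m2=(w[:,2]>-2)&(w[:,2]<15)
a=ld('scene')['image'][205:310,185:295,::-1];b=ld('side')['image'][195:290,285:385,::-1]
cv2.imwrite('pics/c.png',np.hstack([cv2.resize(a,(400,400),interpolation=3),cv2.resize(b,(400,400),interpolation=3)]))
E
```

```text
scene lid [ 588.7087146  -228.72650198   53.4028423 ] desk z -0.3269697988763526
(283, 197) 91 mean [510.74402748   2.87143336  25.03291111] max z 29.504092948262862 min [489.49922104 -11.59238083  15.15390419] max [526.3903278   20.08939374  31.95883864]
(276, 175) 176 mean [434.9691104   36.83484667  32.91854114] max z 39.44928422933568 min [406.47345416  15.95865218  15.09875403] max [455.78815122  62.84802811  43.68149471]
box rect ((593.9976806640625, -232.97877502441406), (222.89454650878906, 93.29801940917969), 6.606452941894531) [45.42563064 53.62307526 58.00733926]
side lid [ 591.9112586  -249.30857576   56.89751131] desk z 
(256, 219) 95 mean [505.65429133   2.31276726  25.91949064] max z 30.29783138046482 min [491.41045584 -11.62958684  15.06919851] max [523.85781577  21.91264071  32.79201028]
(230, 226) 203 mean [426.57289357  35.52684206  33.62430634] max z 39.490597992883686 min [406.44945963  15.85577155  15.21368244] max [452.71421881  64.75388296  42.19180189]
box rect ((596.0411987304688, -234.2201690673828), (224.46543884277344, 92.12882995605469), 6.18388557434082) [42.79993916 55.18808487 58.79313254]
```

View pics/c.png

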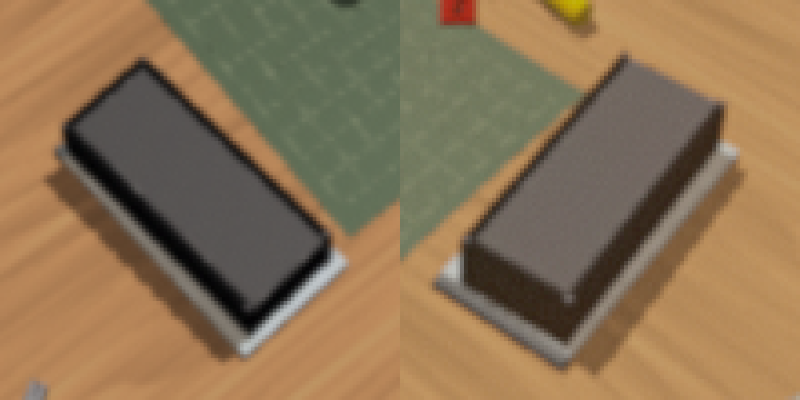

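The crop shows the lid panel framed by dark rims. The end rim looks to be at the upper-left end in the left picture, which is the end towards the robot, but I'll confirm that from the wrist camera. Next I'll work out the move.

```bash
cat >> h.py <<'E'
def goto(x,y,z,yaw=None):
    "tool-frame shift in mm and rotvec to reach TCP x,y,z pointing down with tool y at yaw deg (mod 180)"
    s=bot.observe(); R=Ro.from_rotvec(s['eef_rot']); d=R.inv().apply(np.array([x,y,z])-s['tcp_pos'])
    if yaw is None: r=np.zeros(3)
    else:
        c=[]
        for k in(0,180):
            a=np.radians(yaw+k); Y=np.array([np.cos(a),np.sin(a),0]);Z=np.array([0,0,-1.]);X=np.cross(Y,Z)
            c.append((R.inv()*Ro.from_matrix(np.c_[X,Y,Z])).as_rotvec())
        r=min(c,key=np.linalg.norm)
    print('shift',d.round(1),'turn',r.round(3),'| t',round(s['t'],2),'tcp',s['tcp_pos'].round(1),'F',s['wrist_force'].round(2),'open',round(s['opening'],2),'ff',s['finger_force'])
E
python3 - <<'E'
from h import *
W=cloud(ld('scene'))
for n,p in dict(flask=(397,120),tray=(342,175),brk=(318,241),mug=(140,287),tape=(142,244),driver=(318,264),cutters=(187,330)).items(): print(n,W[p[1],p[0]].round())
goto(560,-233,380,6.4)
goto(281,586,380)
E
```

```text
flask [562. 449. 121.]
tray [559. 220.   7.]
brk [696.  -9.   8.]
mug [ 486. -509.    8.]
tape [ 361. -431.   -2.]
driver [759. -67.  23.]
cutters [ 675. -472.   -2.]
shift [-605.7 -617.3 -148.8] turn [-2.000e-03  1.000e-03  1.011e+00] | t 0.1 tcp [281.2 585.4 230.1] F [0.31 0.65 0.87] open 1.0 ff 0.0
shift [   0.4    0.2 -149.9] turn [0. 0. 0.] | t 0.1 tcp [281.2 585.4 230.1] F [0.31 0.65 0.87] open 1.0 ff 0.0
```

```bash
python3 -m creep '[[[-40,-41,-20,0,0,0],[-40,-41,-20,0,0,0],[-40,-41,-20,0,0,0],[-40,-41,-20,0,0,0],[-40,-41,-20,0,0,0],[-40,-41,-20,0,0,0],[-40,-41,-20,0,0,0],[-40,-41,-9,0,0,0],[-40,-41,0,0,0,0],[-40,-41,0,0,0,0],[-40,-41,0,0,0,0],[-40,-41,0,0,0,0]]]'
python3 -m creep '[[[-40,-41,0,0,0,0],[-40,-41,0,0,0,0],[-40,-41,0,0,0,0],[0,0,0,0,0,0.17],[0,0,0,0,0,0.17],[0,0,0,0,0,0.17],[0,0,0,0,0,0.17],[0,0,0,0,0,0.17],[0,0,0,0,0,0.16],[0,0,0,0,0,0],[0,0,0,0,0,0]]]' 1
python3 - <<'E'
from h import *
goto(560,-233,380,6.4)
c=cap('wrist','d.png'); print(-np.array(c['R']).T@np.array(c['t']).ravel())
W=cloud(c); m=(W[...,2]>35)&(W[...,2]<75)
print(m.sum(), cv2.minAreaRect(W[m][:,:2].astype(np.float32)))
E
```

```text
t: 1.6
tcp_pos: [501.2, -67.3, 380.0]
eef_rot: [-0.698, -3.063, -0.0]
wrist_force: [0.1, 0.2, 0.1]
opening: 1.002
finger_force: 0.0
t: 2.98
tcp_pos: [555.9, -228.2, 380.0]
eef_rot: [-2.089, -2.345, 0.0]
wrist_force: [-0.3, -0.3, 0.3]
opening: -0.0
finger_force: 0.0
shift [-5.2  3.5 -0. ] turn [-0.001 -0.     0.004] | t 2.98 tcp [ 555.9 -228.2  380. ] F [-0.34 -0.31  0.32] open -0.0 ff 0.0
[ 547.31425407 -163.91058275  523.25804105]
12480 ((785.5206298828125, -185.35800170898438), (420.81842041015625, 552.5355224609375), 66.7508316040039)
```

View pics/d.png

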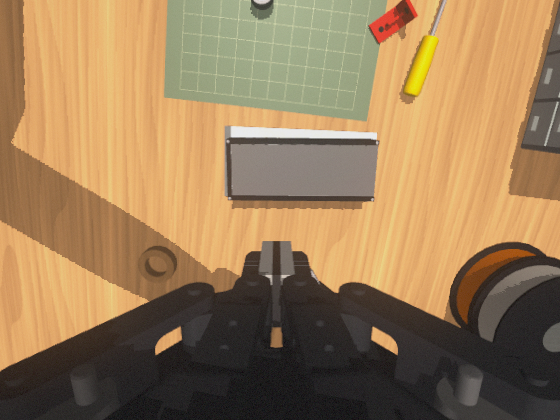

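The wrist view shows the box at columns 228–377 and rows 138–202. The dark end rim is on the left (world -x), and on the right the lid runs out to the end face, so the lid opens towards world +x. Next I'll refine the pose.

```bash
python3 - <<'E'
from h import *
c=ld('wrist');W=cloud(c)[120:215,210:400]; im=c['image'][120:215,210:400].astype(int)
w=W.reshape(-1,3);m=(w[:,2]>42)&(w[:,2]<75)
mm=cv2.morphologyEx(m.reshape(95,190).astype(np.uint8),cv2.MORPH_OPEN,np.ones((5,5)))>0
r=cv2.minAreaRect(W[mm][:,:2].astype(np.float32));print(r)
g=im.sum(2); lid=mm&(g>180); rim=mm&(g<90)
print('lid z',np.median(W[lid][:,2]),lid.sum(),'rim z',np.median(W[rim][:,2]),rim.sum())
rl=cv2.minAreaRect(W[lid][:,:2].astype(np.float32));print('lid',rl)
# desk and pad
print('desk',np.nanmedian(W[:3,:,2]))
pm=(im.min(2)>150)&(W[...,2]<20);print('pad z',np.median(W[pm][:,2]),pm.sum())
cv2.imwrite('pics/e.png',cv2.resize(c['image'][120:215,210:400,::-1],(760,380),interpolation=cv2.INTER_CUBIC))
E
```

```text
((592.816650390625, -231.93258666992188), (219.29408264160156, 90.53531646728516), 6.168579578399658)
lid z 54.41908633967823 8985 rim z nan 0
lid ((592.816650390625, -231.93258666992188), (219.29408264160156, 90.53531646728516), 6.168579578399658)
desk 0.5906233660760905
pad z 8.532571940114787 1325
  return _methods._mean(a, axis=axis, dtype=dtype,
  ret = ret.dtype.type(ret / rcount)
```

View pics/e.png

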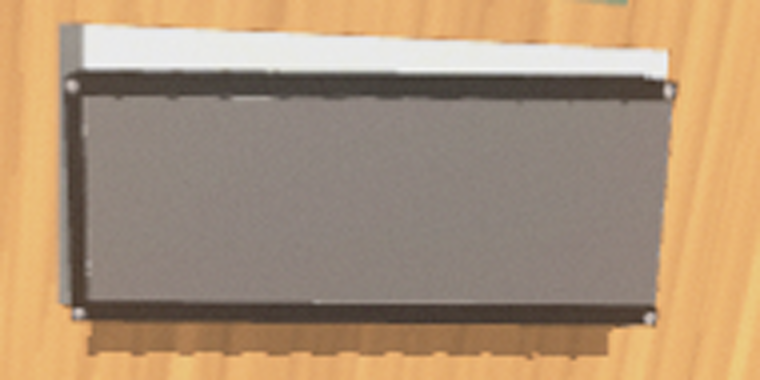

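The enlarged crop confirms it: dark rims on the left, top and bottom, and the grey lid reaching the right end. The box is at about (593,-232) with yaw 6.2°. Next I'll go above the press point at box x = -75.

```bash
python3 - <<'E'
from h import *
goto(519,-240,75,6.2)
print(Ro.from_rotvec(bot.observe()['eef_rot']).as_matrix().round(3))
E
```

```text
shift [ -7.5 -38.  305.1] turn [-0.    -0.     0.007] | t 3.02 tcp [ 556.  -228.2  380.1] F [ 0.31 -0.76  0.48] open -0.0 ff 0.0
[[-0.115  0.993 -0.   ]
 [ 0.993  0.115  0.   ]
 [ 0.    -0.    -1.   ]]
```

```bash
python3 -m creep '[[[-1,-6,50,0,0,0.007],[-1,-6,50,0,0,0],[-1,-6,50,0,0,0],[-1,-6,50,0,0,0],[-1,-6,50,0,0,0],[-1,-6,40,0,0,0],[-1,-2,15,0,0,0],[0,0,0,0,0,0],[0,0,0,0,0,0]]]'
python3 -m creep '[[[0,0,2,0,0,0],[0,0,2,0,0,0],[0,0,2,0,0,0],[0,0,1,0,0,0],[0,0,1,0,0,0],[0,0,0,0,0,0],[0,0,0,0,0,0]]]'
```

```text
t: 4.15
tcp_pos: [520.7, -240.1, 77.7]
eef_rot: [2.098, 2.333, 0.001]
wrist_force: [0.6, -0.0, 1.1]
opening: 0.004
finger_force: 0.0
t: 5.03
tcp_pos: [519.0, -239.3, 67.3]
eef_rot: [2.101, 2.336, 0.0]
wrist_force: [-0.3, 0.4, 0.2]
opening: -0.002
finger_force: 0.0
```

```bash
python3 -m creep '[[[0,0,2,0,0,0],[0,0,2,0,0,0],[0,0,2,0,0,0],[0,0,1,0,0,0],[0,0,1,0,0,0],[0,0,0,0,0,0],[0,0,0,0,0,0]]]'
python3 -m creep '[[[0,0,0.5,0,0,0],[0,0,0.5,0,0,0],[0,0,0,0,0,0]]]'
python3 -m creep '[[[0,0,0.5,0,0,0],[0,0,0.5,0,0,0],[0,0,0,0,0,0]]]'
```

```text
t: 5.9
tcp_pos: [519.0, -239.3, 59.4]
eef_rot: [2.101, 2.336, 0.0]
wrist_force: [0.1, 0.4, -0.6]
opening: 0.001
finger_force: 0.0
t: 6.28
tcp_pos: [518.9, -239.3, 58.2]
eef_rot: [-2.101, -2.336, 0.0]
wrist_force: [0.5, -0.5, 0.4]
opening: -0.001
finger_force: 0.0
t: 6.65
tcp_pos: [518.9, -239.3, 57.2]
eef_rot: [-2.101, -2.336, 0.0]
wrist_force: [-0.3, 0.2, -0.2]
opening: -0.002
finger_force: 0.0
```

```bash
for i in 1 ; do :; done
python3 -m creep '[[[0,0,1,0,0,0],[0,0,0.5,0,0,0],[0,0,0,0,0,0]]]'
python3 -m creep '[[[0,0,0.5,0,0,0],[0,0,0.5,0,0,0],[0,0,0,0,0,0]]]'
python3 -m creep '[[[0,0,0.5,0,0,0],[0,0,0,0,0,0]]]'
```

```text
t: 7.02
tcp_pos: [518.9, -239.2, 55.7]
eef_rot: [-2.101, -2.336, 0.0]
wrist_force: [-0.2, -0.9, -0.1]
opening: 0.001
finger_force: 0.0
t: 7.4
tcp_pos: [519.0, -239.3, 54.8]
eef_rot: [-2.101, -2.336, 0.0]
wrist_force: [-0.3, 0.0, -0.7]
opening: 0.003
finger_force: 0.0
t: 7.65
tcp_pos: [518.9, -239.3, 54.3]
eef_rot: [-2.101, -2.336, 0.0]
wrist_force: [-0.6, -0.1, -0.7]
opening: -0.001
finger_force: 0.0
```

```bash
python3 -m creep '[[[0,0,0.5,0,0,0],[0,0,0.5,0,0,0],[0,0,0,0,0,0]]]'
python3 -m creep '[[[0,0,0.5,0,0,0],[0,0,0,0,0,0]]]'
python3 -m creep '[[[0,0,0.5,0,0,0],[0,0,0,0,0,0]]]'
```

```text
t: 8.02
tcp_pos: [519.0, -239.3, 53.6]
eef_rot: [-2.101, -2.336, 0.0]
wrist_force: [-1.0, -0.3, 2.5]
opening: -0.003
finger_force: 1.1
t: 8.28
tcp_pos: [519.0, -239.4, 53.4]
eef_rot: [-2.1, -2.336, 0.0]
wrist_force: [-2.5, 1.0, 4.7]
opening: -0.003
finger_force: 2.6
t: 8.52
tcp_pos: [519.0, -239.4, 53.3]
eef_rot: [-2.1, -2.336, 0.001]
wrist_force: [-3.7, 1.3, 5.7]
opening: -0.003
finger_force: 3.7
```

```bash
python3 -m creep '[[[0,0,0.5,0,0,0],[0,0,0.5,0,0,0],[0,0,0.5,0,0,0],[0,0,0,0,0,0]]]'
python3 -m creep '[[[0,0,0.5,0,0,0],[0,0,0,0,0,0]]]'
```

```text
t: 9.02
tcp_pos: [519.5, -239.5, 53.0]
eef_rot: [2.1, 2.336, 0.0]
wrist_force: [-5.6, 1.4, 11.5]
opening: 0.001
finger_force: 6.2
t: 9.28
tcp_pos: [519.8, -239.5, 52.9]
eef_rot: [2.1, 2.335, 0.001]
wrist_force: [-5.3, 3.0, 14.2]
opening: 0.002
finger_force: 6.9
```

```bash
python3 -m creep '[[[0,1,0.2,0,0,0],[0,2,0.2,0,0,0],[0,3,0,0,0,0],[0,3,0,0,0,0],[0,3,0,0,0,0],[0,3,0,0,0,0]]]'
python3 -m creep '[[[0,3,0,0,0,0],[0,3,0,0,0,0],[0,3,0,0,0,0],[0,3,0,0,0,0]]]'
python3 - <<'E'
from h import *
goto(519,-240,53,6.2)
c=cap('wrist','f.png')
cv2.imwrite('pics/f.png',c['image'][:,:,::-1])
E
```

```text
t: 10.02
tcp_pos: [535.0, -237.9, 52.8]
eef_rot: [2.1, 2.335, 0.001]
wrist_force: [-5.4, 3.9, 14.9]
opening: -0.006
finger_force: 7.5
t: 10.52
tcp_pos: [546.9, -236.6, 52.9]
eef_rot: [2.1, 2.335, 0.001]
wrist_force: [-5.4, 3.1, 14.2]
opening: -0.001
finger_force: 7.4
shift [ -0.4 -28.1  -0.2] turn [ 0.001  0.    -0.002] | t 10.53 tcp [ 546.9 -236.6   52.9] F [-5.4   3.09 14.21] open -0.0 ff 7.3821809165565355
```

View pics/f.png

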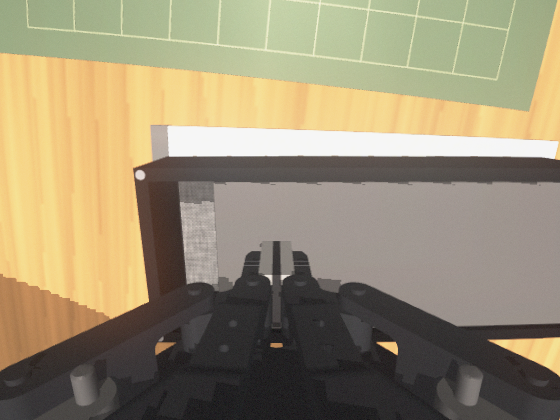

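The view shows a gap between the end wall and the lid's edge, columns 181–216, at the left end. The lid is moving with the finger and is about 27 mm open.

```bash
python3 -m creep '[[[0,4,0,0,0,0],[0,4,0,0,0,0],[0,4,0,0,0,0],[0,4,0,0,0,0],[0,4,0,0,0,0],[0,4,0,0,0,0],[0,4,0,0,0,0],[0,4,0,0,0,0]]]'
python3 -m creep '[[[0,4,0,0,0,0],[0,4,0,0,0,0],[0,4,0,0,0,0],[0,4,0,0,0,0],[0,4,0,0,0,0],[0,4,0,0,0,0],[0,4,0,0,0,0],[0,4,0,0,0,0]]]'
python3 -m creep '[[[0,4,0,0,0,0],[0,3,0,0,0,0],[0,3,0,0,0,0],[0,2,0,0,0,0],[0,1,0,0,0,0],[0,0,0,0,0,0]]]'
```

```text
t: 11.58
tcp_pos: [578.7, -233.2, 52.9]
eef_rot: [2.1, 2.335, 0.001]
wrist_force: [-4.3, 3.2, 14.4]
opening: 0.002
finger_force: 7.1
t: 12.58
tcp_pos: [610.5, -229.7, 52.9]
eef_rot: [2.1, 2.335, 0.001]
wrist_force: [-5.2, 3.0, 13.6]
opening: 0.0
finger_force: 6.9
t: 13.32
tcp_pos: [623.5, -228.4, 53.0]
eef_rot: [2.1, 2.335, 0.002]
wrist_force: [-5.0, 3.1, 12.8]
opening: -0.005
finger_force: 6.6
```

```bash
python3 -m creep '[[[0,1.5,0.2,0,0,0],[0,1.5,0,0,0,0],[0,1,0,0,0,0],[0,0,0,0,0,0],[0,0,0,0,0,0]]]'
python3 - <<'E'
from h import *
goto(626.5,-228,53,6.2)
for n in('scene','side'):
    c=cap(n); W=cloud(c)
    u=np.array([.994,.108]);v=np.array([-.108,.994]);d=W[...,:2]-np.array([593.2,-232.2]);a=d@u;b=d@v
    k=(np.abs(b)<25)&(W[...,2]>44)&(W[...,2]<62)&(a<260)&(a>-120)
    print(n,'far end x',np.percentile(a[k],[97,99,99.8]).round(1))
    k=(np.abs(b)<10)&(a>-95)&(a<60)&(W[...,2]<45)
    print('pit x',np.percentile(a[k],[1,5,50,95,99]).round(1), 'floor z', np.median(W[k&(a<-20)&(a>-80)][:,2]))
E
```

```text
t: 13.95
tcp_pos: [627.6, -227.9, 53.0]
eef_rot: [2.099, 2.335, 0.002]
wrist_force: [-4.8, 2.8, 14.1]
opening: -0.005
finger_force: 6.8
shift [ 0.  -1.1 -0. ] turn [ 0.002  0.    -0.002] | t 13.95 tcp [ 627.6 -227.9   53. ] F [-4.79  2.77 14.13] open -0.0 ff 6.801647454849444
scene far end x [215.3 218.7 219.9]
pit x [-93.6 -90.4 -51.  -13.6   0.5] floor z 14.972178763583724
side far end x [215.8 219.2 222.4]
pit x [-71.2 -67.5 -21.9  15.6  26.8] floor z 17.124673510025318
```

The lid's far end sits at about box x = 220, so the lid is roughly 108–110 mm out. I'll lift off and go to the loupe.

```bash
python3 -m creep '[[[0,0,-2,0,0,0],[0,0,-4,0,0,0],[0,0,-20,0,0,0],[0,0,-40,0,0,0],[0,0,-50,0,0,0],[0,0,-40,0,0,0],[0,0,0,0,0,0]]]' -0.3 30
python3 - <<'E'
from h import *
goto(508,4,200,6.2)
E
```

```text
t: 14.92
tcp_pos: [628.8, -229.0, 212.3]
eef_rot: [2.094, 2.329, 0.005]
wrist_force: [-0.2, 0.4, 0.4]
opening: 0.648
finger_force: 0.0
shift [244.5 -95.6  10.3] turn [ 0.009  0.005 -0.002] | t 14.93 tcp [ 628.8 -229.   212.3] F [-0.24  0.42  0.35] open 0.65 ff 0.0
```

```bash
python3 -m creep '[[[40,-20,2,0.009,0.005,0],[40,-20,2,0,0,0],[40,-20,2,0,0,0],[40,-18,2,0,0,0],[40,-17,2,0,0,0],[0,0,0,0,0,0],[0,0,0,0,0,0]]]'
python3 - <<'E'
from h import *
c=cap('wrist');W=cloud(c)
m=((W[...,2]>10)&(W[...,2]<45)&(np.hypot(W[...,0]-508,W[...,1]-4)<32)).astype(np.uint8)
print(m.sum(),cv2.minEnclosingCircle(W[m>0][:,:2].astype(np.float32)))
k=(m>0)&(W[...,2]>20);print(cv2.minEnclosingCircle(W[k][:,:2].astype(np.float32)),W[k].mean(0),np.percentile(W[k][:,2],[50,95]))
cv2.imwrite('pics/g.png',c['image'][:,:,::-1])
goto(508,4,100,6.2)
E
```

```text
t: 15.8
tcp_pos: [510.7, -39.2, 196.9]
eef_rot: [-2.094, -2.329, 0.006]
wrist_force: [0.5, 0.3, 0.5]
opening: 0.649
finger_force: 0.0
991 ((507.2186279296875, 6.250058650970459), 17.109098434448242)
((507.2744445800781, 6.006339073181152), 16.86034393310547) [507.23763696   6.11474517  27.35012389] [27.39283581 28.54910982]
shift [43.2  2.5 97.2] turn [-0.009 -0.005 -0.003] | t 15.85 tcp [511.  -39.6 197. ] F [ 0.08 -0.12 -0.09] open 0.65 ff 0.0
```

View pics/g.png

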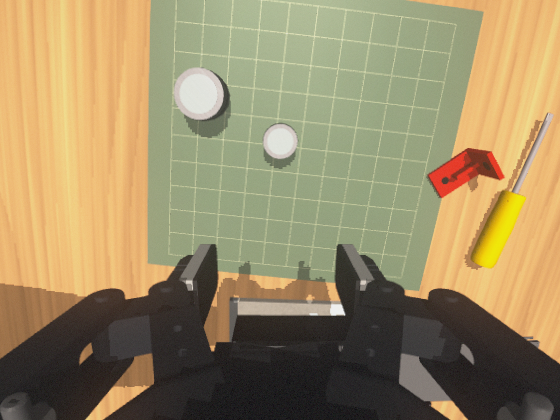

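The small loupe, the target, is at pixel (280,141), which is (507.3, 6.1). The large one is at (200,94), well clear of the fingers. Next I'll move down over it.

```bash
python3 -m creep '[[[23,-1,20,-0.009,-0.005,0],[22,0,40,0,0,0],[0,0,40,0,0,0],[0,0,40,0,0,0],[0,0,20,0,0,0],[0,0,0,0,0,0],[0,0,0,0,0,0]]]'
python3 - <<'E'
from h import *
goto(507.3,6,4,6.2)
E
```

```text
t: 16.73
tcp_pos: [505.9, 5.1, 38.3]
eef_rot: [2.101, 2.334, 0.001]
wrist_force: [0.1, -0.5, -0.1]
opening: 0.651
finger_force: 0.0
shift [ 0.8  1.4 34.3] turn [ 0.001  0.    -0.003] | t 16.73 tcp [505.9   5.1  38.3] F [ 0.06 -0.46 -0.07] open 0.65 ff 0.0
```

```bash
python3 -m creep '[[[1,1.4,12,0,0,0],[0,0,12,0,0,0],[0,0,6,0,0,0],[0,0,4,0,0,0],[0,0,0,0,0,0],[0,0,0,0,0,0]]]'
python3 -m creep '[[[0,0,0,0,0,0],[0,0,0,0,0,0],[0,0,0,0,0,0],[0,0,0,0,0,0],[0,0,0,0,0,0],[0,0,0,0,0,0]]]' 1 25
```

```text
t: 17.48
tcp_pos: [506.3, 6.9, 3.6]
eef_rot: [2.1, 2.336, 0.001]
wrist_force: [0.0, -0.8, 0.4]
opening: 0.651
finger_force: 0.0
t: 18.23
tcp_pos: [506.6, 6.8, 3.9]
eef_rot: [2.1, 2.335, 0.001]
wrist_force: [-0.0, 1.0, 5.8]
opening: 0.375
finger_force: 25.2
```

```bash
python3 -m creep '[[[0,0,-2,0,0,0],[0,0,-5,0,0,0],[0,0,-15,0,0,0],[0,0,-30,0,0,0],[0,0,-40,0,0,0],[0,0,-40,0,0,0],[0,0,-20,0,0,0],[0,0,0,0,0,0]]]'
python3 - <<'E'
from h import *
# nest at box x=-52
goto(593.2-52*.994,-232.2-52*.108,120,6.2)
c=cap('wrist');W=cloud(c)
cv2.imwrite('pics/h.png',c['image'][:,:,::-1])
E
```

```text
t: 19.23
tcp_pos: [507.5, 6.7, 158.3]
eef_rot: [2.098, 2.333, 0.005]
wrist_force: [0.8, 0.1, -0.8]
opening: 0.373
finger_force: 24.9
shift [-246.7    7.7   38.6] turn [ 0.005  0.001 -0.002] | t 19.23 tcp [507.5   6.7 158.3] F [ 0.81  0.14 -0.84] open 0.37 ff 24.942373037338257
```

View pics/h.png

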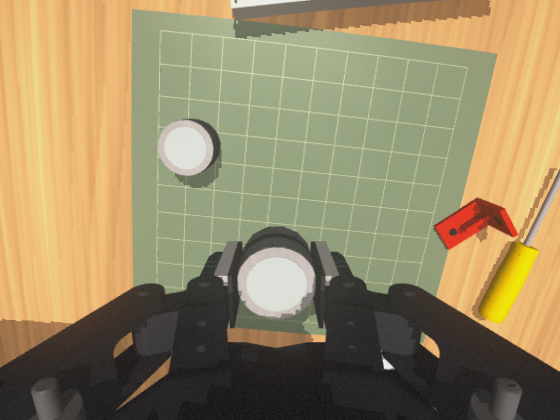

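The loupe is held upright between the pads at pixel (275,282). Next I'll carry it over the nest.

```bash
python3 -m creep '[[[-30,1,5,0,0,0],[-40,1,5,0,0,0],[-40,1,5,0,0,0],[-40,1,5,0,0,0],[-40,1,5,0,0,0],[-35,1,5,0,0,0],[-21.7,1,5,0,0,0],[0,0.7,0,0,0,0],[0,0,0,0,0,0],[0,0,0,0,0,0]]]'
python3 - <<'E'
from h import *
goto(541.5,-237.8,30,6.2)
c=cap('scene');W=cloud(c)
u=np.array([.994,.108]);v=np.array([-.108,.994]);d=W[...,:2]-np.array([593.2,-232.2]);a=d@u;b=d@v
k=(np.abs(b)<25)&(W[...,2]>44)&(W[...,2]<62)&(a<260)&(a>-120)
print('far end x',np.percentile(a[k],[97,99,99.8]).round(1))
E
```

```text
t: 20.52
tcp_pos: [539.8, -236.6, 120.4]
eef_rot: [-2.099, -2.337, -0.0]
wrist_force: [0.4, 0.3, -1.2]
opening: 0.371
finger_force: 24.9
shift [-1.4  1.5 90.4] turn [ 0.    -0.    -0.001] | t 20.52 tcp [ 539.8 -236.6  120.4] F [ 0.42  0.31 -1.16] open 0.37 ff 24.947041869163513
far end x [214.2 218.5 219.6]
```

```bash
python3 -m creep '[[[-1.4,1.5,15,0,0,0],[0,0,25,0,0,0],[0,0,25,0,0,0],[0,0,15,0,0,0],[0,0,8,0,0,0],[0,0,4,0,0,0],[0,0,0,0,0,0],[0,0,0,0,0,0]]]'
python3 -m creep '[[[0,0,1,0,0,0],[0,0,1,0,0,0],[0,0,1,0,0,0],[0,0,0,0,0,0]]]'
python3 -m creep '[[[0,0,1,0,0,0],[0,0,0.5,0,0,0],[0,0,0,0,0,0]]]'
```

```text
t: 21.58
tcp_pos: [542.0, -239.2, 29.3]
eef_rot: [2.1, 2.335, 0.001]
wrist_force: [0.1, 0.6, -0.9]
opening: 0.377
finger_force: 24.9
t: 22.08
tcp_pos: [541.3, -238.8, 25.2]
eef_rot: [-2.1, -2.336, 0.0]
wrist_force: [0.2, 0.6, -0.6]
opening: 0.374
finger_force: 24.9
t: 22.45
tcp_pos: [541.4, -238.9, 23.7]
eef_rot: [-2.101, -2.336, 0.0]
wrist_force: [0.2, -0.4, -0.6]
opening: 0.374
finger_force: 24.9
```

```bash
python3 -m creep '[[[0,0,1,0,0,0],[0,0,1,0,0,0],[0,0,0,0,0,0]]]'
python3 -m creep '[[[0,0,0.5,0,0,0],[0,0,0.5,0,0,0],[0,0,0,0,0,0]]]'
python3 -m creep '[[[0,0,0.5,0,0,0],[0,0,0.5,0,0,0],[0,0,0,0,0,0]]]'
```

```text
t: 22.82
tcp_pos: [541.3, -238.8, 21.7]
eef_rot: [-2.101, -2.336, 0.0]
wrist_force: [-0.1, -0.6, -0.2]
opening: 0.374
finger_force: 24.9
t: 23.2
tcp_pos: [541.4, -238.8, 20.8]
eef_rot: [-2.101, -2.336, 0.0]
wrist_force: [-0.0, 0.4, -1.0]
opening: 0.375
finger_force: 24.9
t: 23.58
tcp_pos: [541.4, -238.9, 19.8]
eef_rot: [-2.101, -2.336, 0.0]
wrist_force: [0.5, 0.2, -0.9]
opening: 0.377
finger_force: 24.9
```

```bash
python3 -m creep '[[[0,0,0.5,0,0,0],[0,0,0,0,0,0]]]'
python3 -m creep '[[[0,0,0.5,0,0,0],[0,0,0,0,0,0]]]'
python3 -m creep '[[[0,0,0.5,0,0,0],[0,0,0,0,0,0]]]'
```

```text
t: 23.82
tcp_pos: [541.4, -238.8, 19.3]
eef_rot: [-2.101, -2.336, 0.0]
wrist_force: [-0.5, 0.0, -0.8]
opening: 0.376
finger_force: 24.9
t: 24.08
tcp_pos: [541.4, -238.9, 18.8]
eef_rot: [-2.101, -2.336, -0.0]
wrist_force: [0.1, -0.4, -0.6]
opening: 0.377
finger_force: 25.0
t: 24.32
tcp_pos: [541.5, -238.9, 18.8]
eef_rot: [-2.101, -2.336, 0.0]
wrist_force: [-2.2, 1.7, 3.2]
opening: 0.371
finger_force: 25.3
```

Contact is felt at 3 N with the loupe on the floor. Releasing now.

```bash
python3 -m creep '[[[0,0,0,0,0,0],[0,0,0,0,0,0],[0,0,0,0,0,0],[0,0,0,0,0,0]]]' -0.15
python3 -m creep '[[[0,0,-5,0,0,0],[0,0,-10,0,0,0],[0,0,-20,0,0,0],[0,0,-40,0,0,0],[0,0,-40,0,0,0],[0,0,-40,0,0,0],[0,0,-40,0,0,0],[0,0,0,0,0,0]]]'
python3 - <<'E'
from h import *
goto(593.2+95*.994,-232.2+95*.108-1,80,6.2)
c=cap('wrist','i.png');cv2.imwrite('pics/i.png',c['image'][:,:,::-1])
c=cap('scene');W=cloud(c)
u=np.array([.994,.108]);v=np.array([-.108,.994]);d=W[...,:2]-np.array([593.2,-232.2]);a=d@u;b=d@v
k=(np.abs(b)<30)&(a>-95)&(a<-10)&(W[...,2]>30)&(W[...,2]<50)
print('loupe',a[k].mean(),b[k].mean(),np.percentile(W[k][:,2],[5,50,95]),k.sum())
k=(np.abs(b)<25)&(W[...,2]>44)&(W[...,2]<62)&(a<260)&(a>-120)
print('far end x',np.percentile(a[k],[97,99,99.8]).round(1))
E
```

```text
t: 24.82
tcp_pos: [541.4, -238.9, 18.2]
eef_rot: [-2.101, -2.336, 0.0]
wrist_force: [-0.4, -0.2, -0.4]
opening: 0.573
finger_force: 0.0
t: 25.82
tcp_pos: [543.8, -240.1, 220.2]
eef_rot: [2.093, 2.328, 0.004]
wrist_force: [-0.0, -0.4, -0.2]
opening: 0.576
finger_force: 0.0
shift [  2.7 143.6 141.5] turn [ 0.009  0.006 -0.002] | t 25.82 tcp [ 543.8 -240.1  220.2] F [-0.03 -0.42 -0.16] open 0.58 ff 0.0
loupe -49.78169550617679 -4.4363867890579485 [33.65666939 40.37035476 44.95365659] 106
far end x [213.1 217.5 219.8]
```

View pics/i.png

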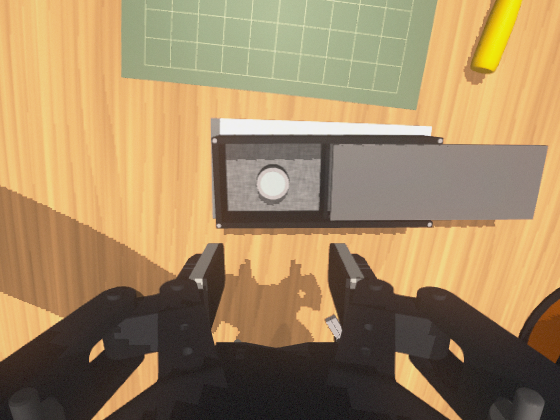

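The loupe stands upright in the open compartment at pixel (272,183), and the lid is fully out to the right. Next I'll shut the fingers and press on the lid at about box x = 95.

```bash
python3 -m creep '[[[2,35,20,0,0,0],[0,36,35,0,0,0],[0,36,40,0,0,0],[0,36,30,0,0,0],[0,0,16,0,0,0],[0,0,0,0,0,0],[0,0,0,0,0,0],[0,0,0,0,0,0]]]' 1
python3 - <<'E'
from h import *
goto(687.6,-222.9,57,6.2)
E
```

```text
t: 26.92
tcp_pos: [683.7, -222.4, 74.6]
eef_rot: [2.099, 2.333, 0.001]
wrist_force: [0.1, -0.4, 0.6]
opening: -0.0
finger_force: 0.0
shift [-0.9  3.7 17.6] turn [ 0.003  0.001 -0.003] | t 26.93 tcp [ 683.7 -222.4   74.6] F [ 0.11 -0.38  0.64] open -0.0 ff 0.0
```

```bash
python3 -m creep '[[[0,3,5,0,0,0],[0,0,5,0,0,0],[0,0,3,0,0,0],[0,0,2,0,0,0],[0,0,1,0,0,0],[0,0,0,0,0,0],[0,0,0,0,0,0]]]'
python3 -m creep '[[[0,0,0.5,0,0,0],[0,0,0.5,0,0,0],[0,0,0.5,0,0,0],[0,0,0.5,0,0,0],[0,0,0,0,0,0]]]'
python3 -m creep '[[[0,0,0.5,0,0,0],[0,0,0.5,0,0,0],[0,0,0,0,0,0]]]'
```

```text
t: 27.8
tcp_pos: [686.5, -221.5, 56.5]
eef_rot: [2.1, 2.336, 0.0]
wrist_force: [1.0, 0.4, -0.2]
opening: -0.001
finger_force: 0.0
t: 28.42
tcp_pos: [686.3, -221.4, 54.2]
eef_rot: [-2.101, -2.336, 0.0]
wrist_force: [0.0, -0.1, 0.3]
opening: -0.004
finger_force: 0.0
t: 28.8
tcp_pos: [686.5, -221.5, 53.7]
eef_rot: [2.101, 2.336, -0.0]
wrist_force: [-0.6, 0.6, 1.9]
opening: -0.0
finger_force: 1.1
```

```bash
python3 -m creep '[[[0,0,0.5,0,0,0],[0,0,0.5,0,0,0],[0,0,0.5,0,0,0],[0,0,0.5,0,0,0],[0,0,0,0,0,0]]]'
python3 -m creep '[[[0,0,0.5,0,0,0],[0,0,0.3,0,0,0],[0,0,0,0,0,0]]]'
```

```text
t: 29.42
tcp_pos: [686.7, -221.5, 53.6]
eef_rot: [2.1, 2.336, 0.0]
wrist_force: [-5.1, 1.9, 10.1]
opening: -0.001
finger_force: 5.0
t: 29.8
tcp_pos: [687.1, -221.5, 53.6]
eef_rot: [2.1, 2.335, 0.001]
wrist_force: [-5.6, 2.5, 12.1]
opening: -0.001
finger_force: 6.0
```

```bash
python3 -m creep '[[[0,-1,0.3,0,0,0],[0,-2,0,0,0,0],[0,-3,0,0,0,0],[0,-3,0,0,0,0],[0,-3,0,0,0,0],[0,-3,0,0,0,0]]]'
python3 -m creep '[[[0,-3,0.2,0,0,0],[0,-3,0.2,0,0,0],[0,-3,0,0,0,0],[0,-3,0,0,0,0]]]'
python3 - <<'E'
from h import *
c=cap('scene');W=cloud(c)
u=np.array([.994,.108]);v=np.array([-.108,.994]);d=W[...,:2]-np.array([593.2,-232.2]);a=d@u;b=d@v
k=(np.abs(b)<25)&(W[...,2]>44)&(W[...,2]<62)&(a<260)&(a>-120)
print('far end x',np.percentile(a[k],[97,99,99.8]).round(1))
E
```

```text
t: 30.55
tcp_pos: [675.0, -223.7, 53.5]
eef_rot: [2.095, 2.33, 0.007]
wrist_force: [4.5, -0.1, 6.2]
opening: 0.003
finger_force: 3.1
t: 31.05
tcp_pos: [663.4, -225.2, 53.5]
eef_rot: [2.095, 2.329, 0.007]
wrist_force: [4.6, -0.0, 6.8]
opening: 0.003
finger_force: 3.4
far end x [216.8 219.7 220.9]
```

The finger slipped because the normal force dropped to 7 N when I reversed. Pressing harder.

```bash
python3 -m creep '[[[0,0,0.6,0,0,0],[0,0,0.6,0,0,0],[0,0,0.4,0,0,0],[0,0,0,0,0,0]]]'
python3 -m creep '[[[0,-1,0,0,0,0],[0,-2,0,0,0,0],[0,-3,0,0,0,0],[0,-3,0,0,0,0]]]'
python3 - <<'E'
from h import *
c=cap('scene');W=cloud(c)
u=np.array([.994,.108]);v=np.array([-.108,.994]);d=W[...,:2]-np.array([593.2,-232.2]);a=d@u;b=d@v
k=(np.abs(b)<25)&(W[...,2]>44)&(W[...,2]<62)&(a<260)&(a>-120)
print('far end x',np.percentile(a[k],[97,99,99.8]).round(1))
E
```

```text
t: 31.6
tcp_pos: [663.1, -225.3, 53.3]
eef_rot: [2.095, 2.33, 0.006]
wrist_force: [-1.4, 1.3, 14.3]
opening: 0.003
finger_force: 6.9
t: 32.1
tcp_pos: [655.6, -226.0, 53.3]
eef_rot: [2.093, 2.328, 0.009]
wrist_force: [5.4, 2.0, 9.6]
opening: -0.001
finger_force: 5.3
far end x [209.  212.6 213.5]
```

The lid follows now, with its end back from 220 to 213. Continuing.

```bash
python3 -m creep '[[[0,-3,0.4,0,0,0],[0,-3,0.3,0,0,0],[0,-4,0,0,0,0],[0,-4,0,0,0,0],[0,-4,0,0,0,0],[0,-4,0,0,0,0],[0,-4,0,0,0,0],[0,-4,0,0,0,0]]]'
python3 -m creep '[[[0,-4,0,0,0,0],[0,-4,0,0,0,0],[0,-4,0,0,0,0],[0,-4,0,0,0,0],[0,-4,0,0,0,0],[0,-4,0,0,0,0]]]'
python3 - <<'E'
from h import *
c=cap('scene');W=cloud(c)
u=np.array([.994,.108]);v=np.array([-.108,.994]);d=W[...,:2]-np.array([593.2,-232.2]);a=d@u;b=d@v
k=(np.abs(b)<25)&(W[...,2]>44)&(W[...,2]<62)&(a<260)&(a>-120)
print('far end x',np.percentile(a[k],[97,99,99.8]).round(1))
E
```

```text
t: 33.15
tcp_pos: [626.2, -229.3, 53.3]
eef_rot: [2.093, 2.327, 0.01]
wrist_force: [5.2, 2.8, 13.9]
opening: -0.001
finger_force: 6.5
t: 33.9
tcp_pos: [602.4, -231.9, 53.2]
eef_rot: [2.093, 2.327, 0.01]
wrist_force: [4.3, 3.8, 13.2]
opening: -0.002
finger_force: 6.8
far end x [155.7 158.9 159.9]
```

```bash
python3 -m creep '[[[0,-4,0,0,0,0],[0,-4,0,0,0,0],[0,-4,0,0,0,0],[0,-4,0,0,0,0],[0,-4,0,0,0,0],[0,-4,0,0,0,0]]]'
python3 -m creep '[[[0,-4,0,0,0,0],[0,-4,0,0,0,0],[0,-4,0,0,0,0],[0,-3,0,0,0,0],[0,-2,0,0,0,0],[0,-2,0,0,0,0],[0,0,0,0,0,0]]]'
python3 - <<'E'
from h import *
c=cap('scene');W=cloud(c)
u=np.array([.994,.108]);v=np.array([-.108,.994]);d=W[...,:2]-np.array([593.2,-232.2]);a=d@u;b=d@v
k=(np.abs(b)<25)&(W[...,2]>44)&(W[...,2]<62)&(a<260)&(a>-120)
print('far end x',np.percentile(a[k],[97,99,99.8]).round(1))
E
```

```text
t: 34.7
tcp_pos: [578.5, -234.5, 53.2]
eef_rot: [2.093, 2.327, 0.01]
wrist_force: [4.9, 3.3, 14.2]
opening: -0.001
finger_force: 7.1
t: 35.58
tcp_pos: [559.5, -236.6, 53.2]
eef_rot: [2.094, 2.327, 0.009]
wrist_force: [3.7, 4.2, 15.7]
opening: 0.001
finger_force: 7.6
far end x [112.4 115.8 116.8]
```

```bash
python3 -m creep '[[[0,-1.5,0,0,0,0],[0,-1.5,0,0,0,0],[0,-1,0,0,0,0],[0,-1,0,0,0,0],[0,0,0,0,0,0]]]'
python3 -m creep '[[[0,-0.7,0,0,0,0],[0,-0.7,0,0,0,0],[0,0,0,0,0,0]]]'
python3 -m creep '[[[0,-0.7,0,0,0,0],[0,-0.7,0,0,0,0],[0,0,0,0,0,0]]]'
```

```text
t: 36.25
tcp_pos: [554.6, -237.1, 53.2]
eef_rot: [2.094, 2.327, 0.009]
wrist_force: [4.2, 4.1, 14.4]
opening: -0.001
finger_force: 7.5
t: 36.62
tcp_pos: [553.8, -237.2, 53.2]
eef_rot: [2.093, 2.326, 0.011]
wrist_force: [6.1, 3.1, 13.3]
opening: 0.005
finger_force: 6.8
t: 37.0
tcp_pos: [552.7, -237.7, 53.2]
eef_rot: [2.092, 2.325, 0.011]
wrist_force: [7.5, 3.1, 12.0]
opening: 0.001
finger_force: 6.2
```

The force rises to 7.5 N, so the lid is at the stop. Lifting off to look.

```bash
python3 -m creep '[[[0,0,-3,0,0,0],[0,0,-5,0,0,0],[0,0,-20,0,0,0],[0,0,-40,0,0,0],[0,0,-50,0,0,0],[0,0,-50,0,0,0],[0,0,0,0,0,0],[0,0,0,0,0,0]]]'
python3 - <<'E'
from h import *
c=cap('scene');W=cloud(c)
u=np.array([.994,.108]);v=np.array([-.108,.994]);d=W[...,:2]-np.array([593.2,-232.2]);a=d@u;b=d@v
k=(np.abs(b)<25)&(W[...,2]>44)&(W[...,2]<62)&(a<260)&(a>-120)
print('far end x',np.percentile(a[k],[97,99,99.8]).round(1))
c=cap('wrist');W=cloud(c);m=((W[...,2]>42)&(W[...,2]<75)).astype(np.uint8);m[230:]=0
m=cv2.morphologyEx(m,cv2.MORPH_OPEN,np.ones((5,5)))
d=W[...,:2]-np.array([593.2,-232.2]);a=d@u;b=d@v;m&=((np.abs(b)<60)&(np.abs(a)<150))
print(cv2.minAreaRect(W[m>0][:,:2].astype(np.float32)))
ys,xs=np.where(m>0);y0,y1,x0,x1=ys.min()-10,ys.max()+10,xs.min()-10,xs.max()+10
q=c['image'][y0:y1,x0:x1,::-1];s=780/q.shape[1];cv2.imwrite('pics/j.png',cv2.resize(q,None,fx=s,fy=s,interpolation=cv2.INTER_CUBIC))
s=bot.observe();print(s['t'],s['tcp_pos'])
E
```

```text
t: 38.0
tcp_pos: [545.9, -236.2, 215.5]
eef_rot: [-2.101, -2.336, 0.0]
wrist_force: [0.3, 1.1, -0.2]
opening: -0.0
finger_force: 0.0
far end x [106.9 110.1 111.3]
((592.5921630859375, -229.19834899902344), (220.2738494873047, 85.31474304199219), 6.009671688079834)
38.1 [ 545.282689   -235.83192804  213.56290847]
```

View pics/j.png

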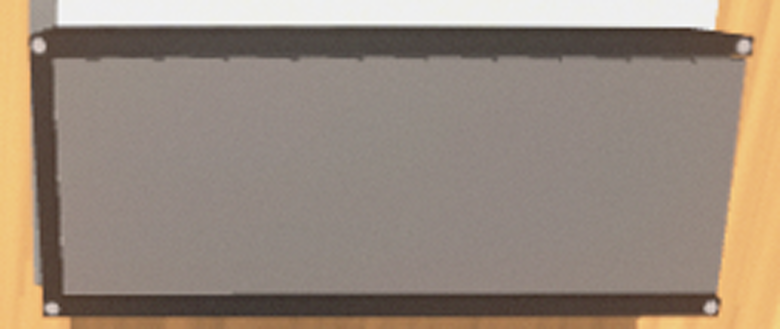

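The crop shows the lid flush at the right end between the screws at (744,46) and (711,306), with no gap at the left rim. It looks the same as at the start. Handing in.

```bash
python3 -c "
from cell import bot
print(bot.sign_off())"
```

```text
the job is handed in; nothing more can be done
None
```

I slid the lid open, stood the loupe in its compartment and slid the lid shut again, and handed the job in at about 38 s; the last measured end position puts the lid within about 1–2 mm of shut, and the hand-in gave no verdict back.

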